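# Scan the purple wreath's price tag in the craft room

### The job

Pick up the white barcode scanner, aim it square-on at the middle of the price tag of the purple-flowered wreath from about 10 cm away, lined up with the tag (the head's wide side along the tag's long side), and hold it steady there for two seconds. Then lay the scanner back flat, lying wholly on its black pad, let go only when it has been set down, and leave it. Do not scan the yellow wreath's tag, knock the displays or disturb the things on the table.

Things in the scene. Friction and masses are not known exactly. Their poses are not given: they have to be found in the camera images.
- scanner_grip (a point): (All lengths in mm.) Grip point of the white barcode scanner that lies flat on the black pad: mid-width of its handle, 18 above the underside (half-way up), near the centre of mass; grip across the width from above. x along the scanner to its head, z up when it lies flat. Handle 42 wide (y), 36 high, from x = -80 to +35; the head takes x = +41 to +99 and its top is 43 above this point.
- scanner_window (a point): (mm) Centre of the dark reading window with a red strip, on the lower front face of the scanner's head: 85 ahead (+x) of scanner_grip and 3 below it, in the scanner's axes. Its z axis is the viewing direction, forwards and 45 degrees down when the scanner lies flat; y axis: across the scanner, as scanner_grip's y.
- scan_spot (a point): (mm) Aim point on the viewing line 100 in front of the window: 156 ahead and 74 below scanner_grip in the scanner's axes; axes as scanner_window. A good reading: this point within 18 of the tag's middle along each of the tag's x and y, window 70 to 130 off the tag's face, viewing line within 12 degrees of the tag's normal, y axes within 20 degrees.
- tag_purple (a point): Middle of the white price tag with black bars (50 by 70 mm) at the low front end of the purple wreath's display, 38 mm above the table. z: outward normal (the tag leans 25 degrees from level and faces up and to the display's front); y: along its long side, level; x: up the slope to the wreath. To read it, the scanner's head points up the slope, nose tipped 20 degrees down from flat.
- tag_yellow (a point): The same kind of tag on the display of the yellow-flowered wreath; not to be scanned.
- display_purple: Fixed wooden display board 200 by 140 mm, sloping up at 25 degrees towards its +x, carrying a 130 mm vine wreath with purple flowers in the upper part; origin on the table under its middle. Its top edge is 107 high, the flowers reach about 118.
- display_yellow: The same display with a yellow-flowered wreath. The two displays may change places.
- pad_top (a point): Centre of the upper face of the black rubber pad of the scanner, 220 (x) by 110 (y) mm, 8 thick, fixed to the table. With the scanner lying on it, scanner_grip is 18 above this point.
- scanner: White handheld scanner, 180 mm long, 60 wide at the head, 61 high, about 0.22 kg (may vary by a third); it reads by itself, no trigger. Origin on its underside, 15 ahead of and 18 below scanner_grip, same axes.
- glue_gun_center (a point): Light blue glue gun lying on the table, 135 by 110 mm, 38 high; leave alone. The point is the middle of its barrel.
- scissors_center (a point): Scissors with white handles lying on the table, 170 mm long, 11 high; leave alone. The point is at the pivot.
- cone_box_center (a point): Kraft box of pine cones, 150 by 200 by 60 mm high; leave alone. The point is its centre.

How it is judged (in metres and radians):
On the way:
1. the scanner is held steady for a second, aimed at the middle of the purple wreath's tag, square-on, lined up with it and about 10 cm away (x of scan_spot in the frame of tag_purple between -0.018 and 0.018 m and y of scan_spot in the frame of tag_purple between -0.018 and 0.018 m and z of scanner_window in the frame of tag_purple between 0.07 and 0.13 m and angle between the z axis of scan_spot and the z axis of tag_purple, either way round below 0.21 rad and angle between the y axis of scan_spot and the y axis of tag_purple, either way round below 0.35 rad and linear speed of scanner below 0.02 m/s and angular speed of scanner below 0.12 rad/s), for 1 s.
At the end, for the whole second after the job is handed in: After the reading the scanner lies flat (4.5 deg), released and at rest on the black pad: its middle within 40 mm of the pad centre lengthwise, its grip point within 35 mm crosswise, turned at most 23 deg from the pad; glue gun, scissors and cone box within 30 mm of their starts (y of scanner_grip in the frame of pad_top between -0.035 and 0.035 m and z of scanner_grip in the frame of pad_top between 0.012 and 0.024 m and angle between scanner's own z axis and vertical below 0.08 rad and height (world z) of scanner_grip above 0.02 m and x of scanner in the frame of pad_top between -0.04 and 0.04 m and angle between the x axis of scanner and the x axis of pad_top, either way round below 0.4 rad and linear speed of scanner below 0.02 m/s and contact force between the fingers and scanner below 0.1 N and distance of each of glue_gun_center, scissors_center, cone_box_center from where it was at the start of the episode below 0.03 m); the robot touches nothing.
It fails at once if the yellow wreath's tag is scanned (x of scan_spot in the frame of tag_yellow between -0.018 and 0.018 m and y of scan_spot in the frame of tag_yellow between -0.018 and 0.018 m and z of scanner_window in the frame of tag_yellow between 0.07 and 0.13 m and angle between the z axis of scan_spot and the z axis of tag_yellow, either way round below 0.21 rad and angle between the y axis of scan_spot and the y axis of tag_yellow, either way round below 0.35 rad and linear speed of scanner below 0.01 m/s).
It fails at once if the scanner is let go more than about 25 mm above the pad or table (dropped) (height (world z) of scanner_grip above 0.055 m and contact force between the fingers and scanner below 0.05 N).
It fails at once if a display is knocked (over 3 N) (contact force between any of the arm, the fingers, scanner and display_purple above 3 N or contact force between any of the arm, the fingers, scanner and display_yellow above 3 N).
It fails at once if a bystander is moved by more than 30 mm (distance of any of glue_gun_center, scissors_center, cone_box_center from where it was at the start of the episode above 0.03 m).
It also fails if it takes over 53 s, if anything falls off the work surface, if the arm or the gripper's body presses on something with over 40 N, if the wrist force passes 120 N, or if a joint passes its speed limit or range.

### The arm

A 6-joint arm with a two-finger parallel gripper is mounted at the origin on the work surface. World frame = base frame: x ahead of the robot, y to its left, z up, the work surface at z = 0. Lengths are in mm, angles in rad, forces in N, time in s.
With the tool pointing down it reaches from about 300 to 775 mm from the base axis. Payload 14.6 kg.
Tool frame: the origin (TCP) lies at the very end of the fingers, on their centre line; the grasp point (between the pads) lies 19 mm behind it (grip_point_offset is the distance from the TCP to the grasp point, in mm); z points along the fingers, y is the line along which they close (so a half turn about z gives the same grasp; the last joint's range is limited). The gripper opens to 94 mm and grips with 3 to 60 N. Pads are 16 mm wide; open, the fingers measure 119 mm over their backs; the gripper's body (75 mm by 177 mm) begins 78 mm behind the grasp point.
Start: joints at [1.244, 0.3, 1.521, -0, 1.321, -0.067], TCP at [141.286, 531.533, 205.446] pointing down, gripper open.
Joint ranges: [-3.03, 3.03], [-0.79, 2.21], [0.23, 2.52], [-1.04, 4.18], [0, 3.07], [-2.55, 2.55]. Speed limits (rad/s): [2.22, 2.22, 2.57, 3.14, 3.14, 3.14].

### API

Orientations are given as [roll, pitch, yaw] about the fixed x, y, z axes, in that order (R = Rz(yaw) Ry(pitch) Rx(roll)).
In Python, from cell import read_state, camera, camera_info, sign_off, grip_point_offset gives the robot as it stands.
- The arm moves only by the shell command python3 -m handwheel 'ROWS' [FORCE]. ROWS is text: rows parted by semicolons, each of 5 numbers parted by spaces: the shift along the world's x, y, z in units of 40 mm (1.0 is 40 mm), then the turn about the world's z in units of 5 degrees (1.0 is 5 degrees), then the closure, from 0 (fully open) to 1 (shut). In form: dx dy dz yaw gripper; .... A call has 1 to 12 rows; each row shifts and turns the commanded pose from where the row before left it; what a row does not reach is not made up. A row lasts 1/12 s, in which the tool goes at most 41.7 mm and 7.16 degrees, less where a joint would pass 70% of its speed; a pose out of reach is approached as far as the arm can. A call is refused whole if a number of a shift passes 1 or a number of a turn 1, either way. A call with a gripper value outside its range is refused whole. The fingers move at their own pace and stop on an object; FORCE is the grip in N (left out, the last holds). Time passes only in rows, so rows that do not move let the fingers close. It gives the time, the measured TCP pose, the force, the opening and the grip force at its end, in the units of the state.
- read_state(): the state, without advancing time (a new reading comes with each control period).
- camera(name): name is "side" or "top" or "wrist"; returns (picture, depth): 480x640x3 uint8, red, green, blue; 480x640 float32, mm along the optical axis (not along the pixel's ray), 0 where there is no reading.
- camera_info(name): a dict with "intrinsics" (3x3 intrinsics, pixels), "world_from_camera" (4x4, takes a point from camera to world coordinates). Camera axes: x right, y down, z forward; pixel columns grow to the right and rows downward; lengths in mm; the calibration is good to about 2 mm. A picture is of the moment at which its call begins: read the wrist's pose just before it. camera_info takes no time and is no camera call; for the wrist camera it gives the pose at the moment of the call.
- sign_off(): hands the job in; it is judged then, once.
The state is a dict: "clock": time; "joints": joint angles; "qd": joint speeds; "effort": joint torques, N m; "eef_pos": TCP position; "eef_rot": TCP orientation; "wrist_force": force on the tool from outside, world axes, zero at the start; "moment": the same for the moment, N m; "finger_gap": finger opening in mm; "finger_force": force on a finger pad.
Only numpy, scipy, OpenCV 4.12 (cv2) and the standard library are available. Lean on these libraries where they do the work, as an engineer would, in place of code of your own. Each camera call takes 0.05 s, during which the arm holds its last target. There are 200 camera calls.

## Working session

There is one attempt and no reset: what is moved stays moved. The work goes in short steps, Python scripts to look and compute and a shell command to move; the robot and the scene stay as the last step left them, time stands still between calls to the robot, and variables do not carry over. Pictures are saved under pics/ and viewed, at most 10 in all, crops included, and the job is handed in when it is done.

```bash
mkdir -p pics; ls
python3 - <<'E'
from cell import *
import cv2,numpy as np
print(read_state(),grip_point_offset)
ims=[]
for n in("top","side"):
    p,d=camera(n);i=camera_info(n);print(n,i)
    np.savez(f'{n}0.npz',p=p,d=d,K=i["intrinsics"],T=i["world_from_camera"])
    cv2.imwrite(f'pics/{n}0.png',p[:,:,::-1])
E
```

```text
pics
{'clock': 0.0, 'joints': array([ 1.24440267e+00,  3.00469557e-01,  1.52159894e+00,  2.49881607e-05,
        1.32066763e+00, -6.65948606e-02]), 'qd': array([ 8.12939345e-04, -9.79329834e-04, -6.31511058e-04,  9.04211968e-04,
        6.57136981e-04,  5.48443820e-05]), 'effort': array([ 1.17201478e-03, -5.31814170e+01, -3.52732337e+01,  7.09321070e-02,
        2.44975177e-02, -7.17519424e-05]), 'eef_pos': array([141.19708801, 531.29635693, 204.87961292]), 'eef_rot': array([-3.14045332e+00, -1.00243488e-04,  2.88178760e+00]), 'wrist_force': array([-0.56929113,  0.22268581, -0.5429454 ]), 'moment': array([-0.03377422,  0.02793216,  0.02190665]), 'finger_force': 0.0, 'finger_gap': 93.9641578111043} 18.8
top {'intrinsics': array([[438.64574498,   0.        , 320.61016055],
       [  0.        , 438.64574498, 246.40589867],
       [  0.        ,   0.        ,   1.        ]]), 'world_from_camera': array([[-4.48292696e-03, -9.99006316e-01,  4.43428073e-02,
         5.16067704e+02],
       [-9.99481660e-01,  5.88990444e-03,  3.16499686e-02,
        -3.18764076e+01],
       [-3.18796934e-02, -4.41779382e-02, -9.98514895e-01,
         9.76519330e+02],
       [ 0.00000000e+00,  0.00000000e+00,  0.00000000e+00,
         1.00000000e+00]])}
side {'intrinsics': array([[469.01231559,   0.        , 318.84581179],
       [  0.        , 469.01231559, 237.25185819],
       [  0.        ,   0.        ,   1.        ]]), 'world_from_camera': array([[ 7.45362962e-01, -3.28233055e-01,  5.80256078e-01,
        -9.38503512e+01],
       [-6.66278077e-01, -3.96188469e-01,  6.31750125e-01,
        -7.23327001e+02],
       [ 2.25294929e-02, -8.57495049e-01, -5.13998700e-01,
         6.11233214e+02],
       [ 0.00000000e+00,  0.00000000e+00,  0.00000000e+00,
         1.00000000e+00]])}
```

View pics/top0.png

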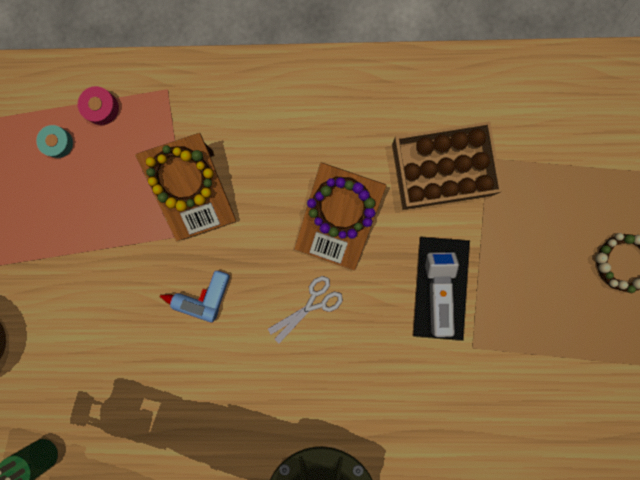

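View pics/side0.png

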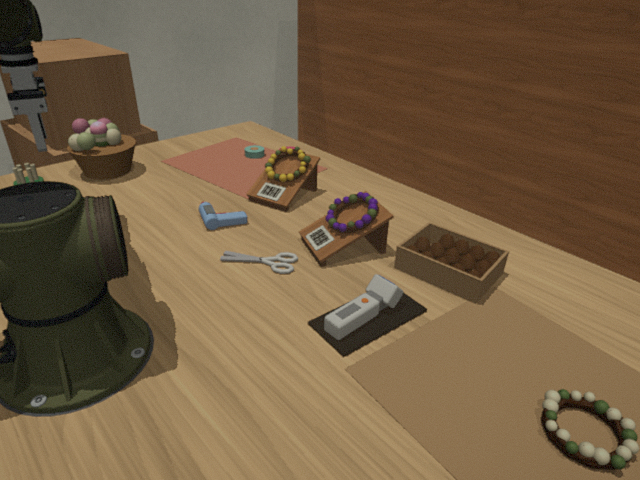

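The top view shows the scanner at about (442,295) with its head towards +x, on the pad at (415–469, 237–340). The purple tag is at (328,247), the yellow tag at (200,218), the scissors at (310,308), and the cone box at (446,165).

```bash
cat > h.py <<'E'
import numpy as np,cv2
def ray(K,T,uv,z):
    uv=np.atleast_2d(uv).astype(float)
    c=np.c_[(uv[:,0]-K[0,2])/K[0,0],(uv[:,1]-K[1,2])/K[1,1],np.ones(len(uv))]@T[:3,:3].T
    return T[:3,3]+c*((np.asarray(z)-T[2,3])/c[:,2])[:,None]
def pts(K,T,d,m):
    v,u=np.nonzero(m&(d>0)); w=d[v,u]
    c=np.c_[(u-K[0,2])/K[0,0]*w,(v-K[1,2])/K[1,1]*w,w]
    return c@T[:3,:3].T+T[:3,3]
def box(m,r):  # largest blob within region r=(u0,v0,u1,v1)
    q=np.zeros_like(m,np.uint8);q[r[1]:r[3],r[0]:r[2]]=m[r[1]:r[3],r[0]:r[2]]
    q=cv2.morphologyEx(q,cv2.MORPH_CLOSE,np.ones((5,5)))
    c=max(cv2.findContours(q,0,2)[0],key=cv2.contourArea)
    return c,cv2.minAreaRect(c)
E
python3 - <<'E'
from h import *
np.set_printoptions(precision=1,suppress=True)
f=np.load('top0.npz');p,d,K,T=[f[k] for k in'pdKT']
hsv=cv2.cvtColor(p,cv2.COLOR_RGB2HSV);S,V=hsv[...,1],hsv[...,2]
def show(n,m,r,z):
    c,b=box(m,r);w=ray(K,T,cv2.boxPoints(b),z)[:,:2];e=[w[1]-w[0],w[2]-w[1]]
    L=max(e,key=np.linalg.norm)
    print(n,b,'ctr',w.mean(0),'sides',*map(np.linalg.norm,e),'long dir deg',np.degrees(np.arctan2(L[1],L[0])));return c
show('pad',(V<40),(405,225,480,350),8)
show('tagP',(S<70)&(V>100),(300,225,360,270),38)
show('tagY',(S<70)&(V>100),(170,195,230,245),38)
show('handle',(S<70)&(V>110),(420,278,465,345),44)
show('head',(S<70)&(V>110)|((hsv[...,0]>90)&(S>100)&(V>60)),(420,245,465,276),69)
P=pts(K,T,d,np.pad(np.ones((60,30),bool),((275,145),(428,182))))
print('depth z handle pct',np.percentile(P[:,2],[5,50,95]))
for n,r in(('P',(315,238,342,257)),('Y',(187,208,213,229))):
    m=np.zeros(d.shape,bool);m[r[1]:r[3],r[0]:r[2]]=1
    q=pts(K,T,d,m);a=np.linalg.svd(q-q.mean(0))[2][2];a*=np.sign(a[2]);print(n,q.mean(0),'normal',a,'tilt',np.degrees(np.arccos(a[2])),'az of up-slope',np.degrees(np.arctan2(-a[1],-a[0])))
for n,uv,z in(('scissors',[[310,308],[272,337],[335,285]],8),('box',[[403,208],[497,188]],60),('gun',[[228,272],[213,320],[162,297]],30),('purple disp',[[295,252],[354,269],[386,184],[322,163]],[10,10,107,107])):print(n,ray(K,T,uv,z))
E
```

```text
pad ((440.9591064453125, 288.0994873046875), (49.271968841552734, 99.38290405273438), 3.900493860244751) ctr [ 466.9 -263.6] sides 216.88360993297854 107.08452738319544 long dir deg -4.690432315294075
tagP ((328.1000061035156, 247.20001220703125), (32.57145690917969, 21.819713592529297), 18.434947967529297) ctr [556.  -18.1] sides 46.83162333511995 69.82162764131328 long dir deg -108.84513760230504
tagY ((199.55001831054688, 218.1500244140625), (22.76839828491211, 33.83636474609375), 71.56504821777344) ctr [620.6 260.2] sides 73.762549259115 49.78772733804569 long dir deg -72.05119185052175
handle ((442.9057922363281, 309.36053466796875), (53.25175857543945, 18.702360153198242), 87.95458984375) ctr [ 424.  -258.3] sides 39.022811421924686 110.96061112541733 long dir deg -178.9715242656091
head ((443.0, 264.0), (22.0, 28.0), 90.0) ctr [ 518.8 -254. ] sides 56.98753838335233 45.02484044410746 long dir deg -90.31030439103843
depth z handle pct [ 7.2 43.2 47.3]
P [556.2 -17.9  39.5] normal [-0.4  0.1  0.9] tilt 26.0719475203444 az of up-slope -18.816797633194568
Y [620.7 259.9  39.4] normal [-0.4 -0.1  0.9] tilt 24.79653669781567 az of up-slope 17.14639230800246
scissors [[423.6  22.8   8. ]
 [360.3 106.7   8. ]
 [473.9 -32.5   8. ]]
box [[ 636.  -175.3   60. ]
 [ 676.1 -370.1   60. ]]
gun [[503.7 199.4  30. ]
 [400.2 231.6  30. ]
 [450.  343.8  30. ]]
purple disp [[ 547.    55.4   10. ]
 [ 508.9  -74.4   10. ]
 [ 678.1 -134.9  107. ]
 [ 721.8   -7.8  107. ]]
```

```bash
python3 -m handwheel '.4 -.9 0 .27 0;.4 -.9 0 .27 0;.4 -.9 0 .27 0;.4 -.9 0 .27 0;.4 -.9 0 .27 0;.4 -.9 0 .27 0;.4 -.9 0 .27 0;.4 -.9 0 .27 0;.4 -.9 0 .27 0;.4 -.9 0 .27 0;.4 -.9 0 .27 0;.4 -.9 0 .27 0' 10
python3 -m handwheel '.17 -.89 0 0 0;.17 -.89 0 0 0;.17 -.89 0 0 0;.17 -.89 0 0 0;.17 -.89 0 0 0;.17 -.89 0 0 0;.17 -.89 0 0 0;.17 -.89 0 0 0;.17 -.89 0 0 0;.17 -.89 0 0 0;0 0 0 0 0;0 0 0 0 0'
python3 - <<'E'
from cell import *
import cv2,numpy as np
s=read_state();i=camera_info("wrist");p,d=camera("wrist")
print(s['eef_pos'],s['eef_rot'],s['clock'],s['joints'])
np.savez('w1.npz',p=p,d=d,K=i["intrinsics"],T=i["world_from_camera"]);cv2.imwrite('pics/w1.png',p[:,:,::-1])
E
```

```text
clock: 1.1
eef_pos: [333.4, 97.6, 205.5]
eef_rot: [3.141, 0.001, -3.117]
wrist_force: [0.6, 1.3, -0.4]
finger_gap: 93.7
finger_force: 0.0
clock: 2.1
eef_pos: [400.9, -257.4, 204.7]
eef_rot: [3.141, -0.001, -3.121]
wrist_force: [-0.0, 0.3, 1.0]
finger_gap: 94.3
finger_force: 0.0
[ 400.9218559  -257.36564918  204.65087113] [ 3.14051711e+00 -1.27882784e-03 -3.12099309e+00] 2.1 [-6.47612902e-01  1.37009432e-01  1.72135108e+00  5.40825767e-05
  1.28490232e+00 -2.23902340e+00]
```

View pics/w1.png

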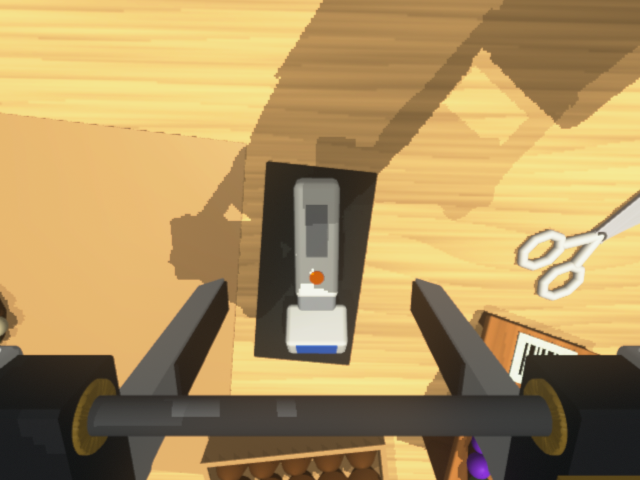

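The wrist view shows the scanner nearly upright in the picture: handle at columns 294–340 and rows 178–300, head at (317,330). I'll measure its edges here.

Run:
```python
from h import *
np.set_printoptions(precision=1,suppress=True)
f=np.load('w1.npz');p,d,K,T=[f[k] for k in'pdKT']
hsv=cv2.cvtColor(p,cv2.COLOR_RGB2HSV)
P=np.zeros((480,640,3));v,u=np.mgrid[:480,:640]
P=(np.stack([(u-K[0,2])/K[0,0]*d,(v-K[1,2])/K[1,1]*d,d],-1)@T[:3,:3].T)+T[:3,3]
z=P[...,2];R=np.zeros(z.shape,bool);R[165:365,260:370]=1
h=P[R&(z>36)&(z<50)]; hd=P[R&(z>60)&(z<75)]
for n,q in(('handle',h),('head',hd)):
    q=q[:,:2].astype(np.float32);b=cv2.minAreaRect(q);print(n,b)
c=h[h[:,0]<450]
xs=np.arange(c[:,0].min()+8,445,10);m=[[x,(s:=c[abs(c[:,0]-x)<5][:,1]).min(),s.max()] for x in xs]
m=np.array(m);mid=m[:,1:].mean(1);k=np.polyfit(m[:,0],mid,1);print('yaw',np.degrees(np.arctan(k[0])),'y at 402',np.polyval(k,402),'tail x',c[:,0].min(),'width',np.median(m[:,2]-m[:,1]),'z',np.median(c[:,2]))
```

```text
handle ((456.701171875, -258.4222106933594), (175.6702117919922, 59.948062896728516), 0.9642971158027649)
head ((518.83740234375, -257.7567443847656), (14.522500038146973, 57.66372299194336), 0.7071136236190796)
yaw 1.0671788710920314 y at 402 -259.57300594077066 tail x 368.6796448785967 width 41.197529547908516 z 42.53216688136513
```

```bash
python3 -m handwheel '.05 -.05 -.8 0 0;0 0 -.8 0 0;0 0 -.8 0 0;0 0 -.8 0 0;0 0 -.8 0 0;0 0 -.6 0 0;0 0 -.1 0 0;0 0 -.1 0 0;0 0 0 0 0;0 0 0 0 0' 4
python3 -m handwheel '0 0 0 0 1;0 0 0 0 1;0 0 0 0 1;0 0 0 0 1;0 0 0 0 1;0 0 0 0 1;0 0 0 0 1;0 0 0 0 1;0 0 0 0 1;0 0 0 0 1;0 0 0 0 1;0 0 0 0 1' 4
```

```text
clock: 2.98
eef_pos: [404.0, -258.6, 15.0]
eef_rot: [-3.14, 0.002, -3.118]
wrist_force: [0.5, 0.6, 0.4]
finger_gap: 94.0
finger_force: 0.0
clock: 3.98
eef_pos: [403.3, -258.5, 13.4]
eef_rot: [-3.142, -0.0, -3.119]
wrist_force: [-0.6, 0.1, -0.6]
finger_gap: 42.3
finger_force: 4.0
```

```bash
python3 -m handwheel '.01 0 .08 0 1;.02 0 .08 0 1;.02 0 .08 0 1;.03 0 .08 0 1;.03 0 .08 0 1;.03 0 .08 0 1;.03 0 .08 0 1;.03 0 .08 0 1;.04 0 .08 0 1;.04 0 .08 0 1;.04 0 .08 0 1;.04 0 .08 0 1'
python3 - <<'E'
from cell import *
import cv2
p,d=camera("side");cv2.imwrite('pics/s1.png',cv2.resize(p[200:400,240:460,::-1],(660,600)))
E
```

```text
clock: 4.98
eef_pos: [417.9, -258.4, 52.2]
eef_rot: [-3.142, 0.0, -3.119]
wrist_force: [1.1, 0.6, -2.3]
finger_gap: 42.1
finger_force: 4.0
```

View pics/s1.png

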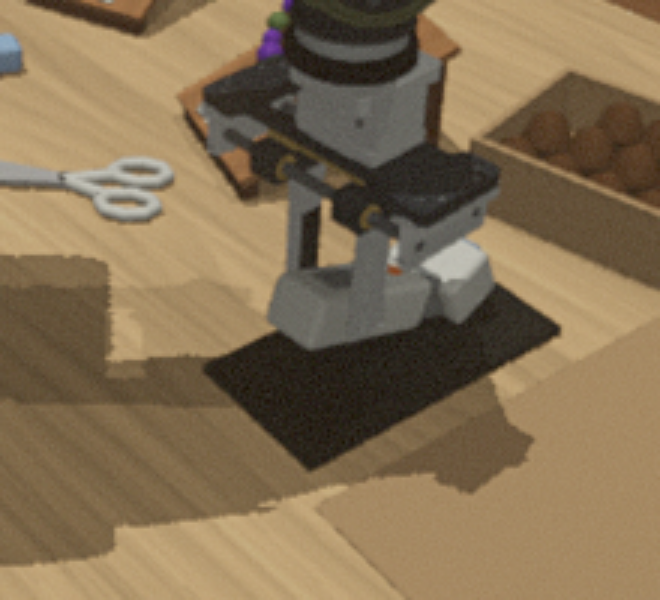

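The crop shows the tail lifted and the head tipped towards the pad, so the pivot in the grip works. I'll tighten and then measure the tip angle from depth.

```bash
python3 -m handwheel '0 0 0 0 1;0 0 0 0 1;0 0 0 0 1' 45
cat > pitch.py <<'E'
from cell import *
from h import *
np.set_printoptions(precision=2,suppress=True)
s=read_state();i=camera_info("wrist");p,d=camera("wrist");K,T=i["intrinsics"],i["world_from_camera"]
e=s['eef_pos'];yaw=s['eef_rot'][2]+np.pi
v,u=np.mgrid[:480,:640]
P=(np.stack([(u-K[0,2])/K[0,0]*d,(v-K[1,2])/K[1,1]*d,d],-1)@T[:3,:3].T)+T[:3,3]-e
c,q=np.cos(yaw),np.sin(yaw)
X=P[...,0]*c+P[...,1]*q;Y=-P[...,0]*q+P[...,1]*c;Z=P[...,2]+e[2]
m=(d>0)&(abs(Y)<12)&(X>-45)&(X<75)&(P[...,2]>-15)&(P[...,2]<60)
a=[]
for x in range(-45,75,5):
    w=m&(X>=x)&(X<x+5)
    if w.sum()>5:a.append((x+2.5,np.median(Z[w]),w.sum()))
a=np.array(a);print(e,np.degrees(yaw),s['clock']);print(a[:,:2].T)
w=m&(X<-14);k=np.polyfit(X[w],Z[w],1);r=abs(Z[w]-np.polyval(k,X[w]))
k=np.polyfit(X[w][r<4],Z[w][r<4],1);print('tail nose-down deg',-np.degrees(np.arctan(k[0])),'z@0 rel tcp',k[1]-e[2])
w=m&(X<-14)&(abs(Z-(k[0]*X+k[1]))<3);kk=np.polyfit(Y[w],Z[w],1);print('roll',np.degrees(np.arctan(kk[0])),'tail x',np.percentile(X[w],1))
E
python3 pitch.py
```

```text
clock: 5.28
eef_pos: [418.0, -258.6, 52.1]
eef_rot: [-3.141, 0.001, -3.119]
wrist_force: [0.5, 1.6, 2.8]
finger_gap: 41.9
finger_force: 45.0
[ 417.99 -258.63   52.12] 1.306699951968993 5.2833
[[-37.5  -32.5  -27.5  -22.5  -17.5  -12.5   -7.5   -2.5    2.5    7.5
   12.5   17.5   22.5   27.5   32.5   37.5   42.5   47.5   52.5   57.5 ]
 [ 67.31  79.64  88.09  89.04  87.39  85.53  84.29  82.49  80.58  78.78
   76.87  75.12  73.17  71.27  69.4   67.3   65.09  63.16  61.87  59.94]]
tail nose-down deg -46.291331824514735 z@0 rel tcp 59.405924777244586
roll 0.2511903563344994 tail x -35.99402071241028
```

```bash
python3 -m handwheel '0 0 .2 0 1;0 0 .4 0 1;0 0 .5 0 1;0 0 .5 0 1;0 0 .5 0 1;0 0 .4 0 1;0 0 .2 0 1;0 0 .07 0 1;0 0 0 0 1' 45
python3 -m handwheel '-.03 .3 0 -.34 1;-.03 .6 0 -.34 1;-.03 .7 0 -.34 1;-.03 .8 0 -.34 1;-.03 .8 0 -.34 1;-.03 .8 0 -.34 1;-.03 .8 0 -.34 1;-.03 .8 0 -.34 1;-.03 .7 0 -.34 1;-.03 .5 0 -.34 1;-.03 .33 0 -.34 1;-.03 .2 0 -.32 1'
python3 -m handwheel '0 0 0 0 1;0 0 0 0 1;0 0 0 0 1'
python3 pitch.py
python3 - <<'E'
from cell import *
import cv2,numpy as np
from h import *
p,d=camera("side");cv2.imwrite('pics/s2.png',cv2.resize(p[120:300,180:420,::-1],(800,600)))
p,d=camera("wrist");cv2.imwrite('pics/w2.png',p[:,:,::-1])
E
```

```text
clock: 6.08
eef_pos: [417.5, -258.4, 162.6]
eef_rot: [3.142, -0.0, -3.119]
wrist_force: [-0.1, -0.4, -3.0]
finger_gap: 41.7
finger_force: 45.0
clock: 7.08
eef_pos: [402.5, 36.2, 161.5]
eef_rot: [-3.141, -0.002, 2.81]
wrist_force: [-0.2, 0.6, -2.1]
finger_gap: 41.7
finger_force: 45.0
clock: 7.33
eef_pos: [403.1, 34.3, 162.1]
eef_rot: [-3.141, -0.001, 2.811]
wrist_force: [-0.4, 0.2, -1.8]
finger_gap: 41.3
finger_force: 45.0
[403.09  34.28 162.11] 341.0563958242341 7.3333
[[-37.5  -32.5  -27.5  -22.5  -17.5  -12.5   -7.5   -2.5    2.5    7.5
   12.5   17.5   22.5   27.5   32.5   37.5   42.5   47.5   52.5   57.5 ]
 [177.56 189.78 198.29 199.26 197.61 195.76 194.39 192.57 190.6  188.75
  186.84 184.97 183.01 181.14 179.23 177.15 174.84 172.82 171.39 169.76]]
tail nose-down deg -46.56935622981014 z@0 rel tcp 59.923427558021245
roll 0.8958980772545326 tail x -36.144838823789605
```

View pics/s2.png

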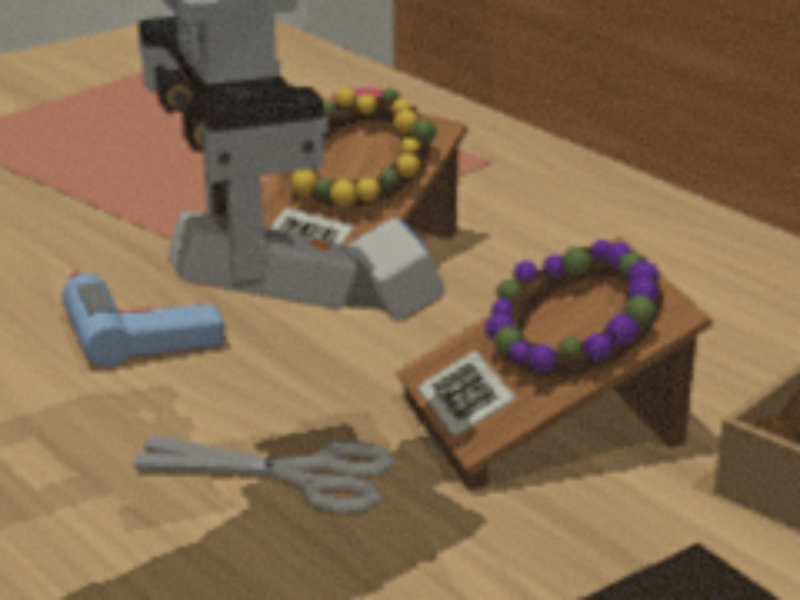

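View pics/w2.png

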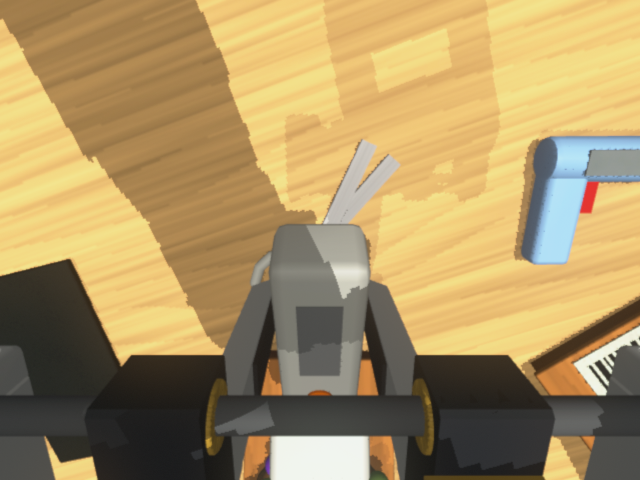

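Both views agree: the scanner's tip is held at about 20°, its head points up the slope, and it sits over the purple tag. I'll hold it here for over two seconds.

```bash
Z='0 0 0 0 1'
python3 -m handwheel '0 0 0 0 1;0 0 0 0 1;0 0 0 0 1;0 0 0 0 1;0 0 0 0 1;0 0 0 0 1;0 0 0 0 1;0 0 0 0 1;0 0 0 0 1;0 0 0 0 1;0 0 0 0 1;0 0 0 0 1'
python3 -m handwheel '0 0 0 0 1;0 0 0 0 1;0 0 0 0 1;0 0 0 0 1;0 0 0 0 1;0 0 0 0 1;0 0 0 0 1;0 0 0 0 1;0 0 0 0 1;0 0 0 0 1;0 0 0 0 1;0 0 0 0 1'
python3 - <<'E'
# cross-check: tag from side view, head top from top view
from cell import *
from h import *
np.set_printoptions(precision=1,suppress=True)
f=np.load('side0.npz');p,d,K,T=[f[k] for k in'pdKT']
hsv=cv2.cvtColor(p,cv2.COLOR_RGB2HSV)
c,b=box((hsv[...,1]<70)&(hsv[...,2]>90),(300,218,338,255));print('tag side',b,ray(K,T,b[0],38))
p,d=camera("top");i=camera_info("top");K,T=i["intrinsics"],i["world_from_camera"]
v,u=np.mgrid[:480,:640]
P=(np.stack([(u-K[0,2])/K[0,0]*d,(v-K[1,2])/K[1,1]*d,d],-1)@T[:3,:3].T)+T[:3,3]
hsv=cv2.cvtColor(p,cv2.COLOR_RGB2HSV)
m=(P[...,0]>440)&(P[...,0]<570)&(abs(P[...,1])<60)&(P[...,2]>130)&(P[...,2]<230)&(hsv[...,1]<70)&(hsv[...,2]>110)
q=P[m];print(len(q),q.mean(0) if len(q) else'',q.min(0),q.max(0))
b=cv2.minAreaRect(q[:,:2].astype(np.float32));print(b)
# expected head-top centre (scanner x=70,z=43) from kinematics
s=read_state();e=s['eef_pos']+[0,0,18.8];a=np.radians(-18.94);t=np.radians(20.4)
for X,Zc in((41,43),(70,43),(99,43),(156,-74)):
    x,z=X+45,Zc-6;h=x*np.cos(t)+z*np.sin(t);print(X,Zc,e+[h*np.cos(a),h*np.sin(a),-x*np.sin(t)+z*np.cos(t)])
E
```

```text
clock: 8.48
eef_pos: [403.3, 34.8, 162.7]
eef_rot: [3.142, 0.0, 2.81]
wrist_force: [0.7, 0.4, -2.2]
finger_gap: 41.8
finger_force: 45.0
clock: 9.48
eef_pos: [403.3, 34.7, 162.7]
eef_rot: [3.142, 0.0, 2.81]
wrist_force: [-0.3, 0.2, -2.3]
finger_gap: 41.4
finger_force: 45.0
tag side ((319.415771484375, 237.36520385742188), (18.867961883544922, 22.365957260131836), 57.9946174621582) [[554. -20.  38.]]
578 [501.4   1.7 164.8] [476.6 -28.9 152.4] [525.2  33.  173.4]
((500.2884826660156, 2.1545028686523438), (58.21186447143555, 37.50516128540039), 71.33692932128906)
41 43 [491.7   4.4 186.1]
70 43 [517.4  -4.5 176. ]
99 43 [543.2 -13.3 165.9]
156 -74 [555.1 -17.4  36.4]
```

The side view puts the tag at (554,-20), the computed scan spot is (555,-17), and the hold lasted over 2 s. I'll carry the scanner back.

```bash
python3 -m handwheel '.03 -.2 0 .34 1;.03 -.5 0 .34 1;.03 -.7 0 .34 1;.03 -.8 0 .34 1;.03 -.8 0 .34 1;.03 -.8 0 .34 1;.03 -.8 0 .34 1;.03 -.8 0 .34 1;.03 -.8 0 .34 1;.03 -.6 0 .34 1;.03 -.33 0 .34 1;.03 -.2 0 .32 1'
python3 -m handwheel '0 0 0 0 1;0 0 0 0 1;0 0 -.3 0 1;0 0 -.5 0 1;0 0 -.5 0 1;0 0 -.5 0 1;0 0 -.4 0 1;0 0 -.3 0 1;0 0 -.12 0 1;0 0 -.08 0 1;0 0 0 0 1;0 0 0 0 1'
python3 pitch.py
```

```text
clock: 10.53
eef_pos: [417.4, -260.2, 162.4]
eef_rot: [-3.142, -0.0, -3.119]
wrist_force: [-0.1, 0.7, -3.5]
finger_gap: 41.8
finger_force: 45.0
clock: 11.53
eef_pos: [418.0, -258.4, 55.3]
eef_rot: [-3.141, 0.001, -3.119]
wrist_force: [0.3, 0.7, -2.6]
finger_gap: 41.5
finger_force: 45.0
[ 418.04 -258.44   55.34] 1.3158102844196942 11.5333
[[-37.5  -32.5  -27.5  -22.5  -17.5  -12.5   -7.5   -2.5    2.5    7.5
   12.5   17.5   22.5   27.5   32.5   37.5   42.5   47.5   52.5   57.5 ]
 [ 70.72  82.83  91.41  92.46  90.69  88.89  87.51  85.75  83.77  81.94
   79.99  78.22  76.33  74.4   72.53  70.54  68.09  66.2   64.82  62.97]]
tail nose-down deg -46.38251715320246 z@0 rel tcp 59.68505173161368
roll 0.09942620463506815 tail x -36.05708204379719
```

```bash
python3 -m handwheel '0 0 0 0 1;0 0 -.08 0 1;-.04 0 -.08 0 1;-.04 0 -.08 0 1;-.04 0 -.08 0 1;-.04 0 -.08 0 1;-.03 0 -.08 0 1;-.03 0 -.08 0 1;-.03 0 -.08 0 1;-.03 0 -.08 0 1;-.03 0 -.08 0 1;-.02 0 -.08 0 1' 4
python3 -m handwheel '-.02 0 -.08 0 1;-.02 0 -.06 0 1;0 0 -.04 0 1;0 0 0 0 1;0 0 0 0 1'
python3 pitch.py
```

```text
clock: 12.58
eef_pos: [404.4, -258.5, 19.1]
eef_rot: [-3.142, 0.0, -3.119]
wrist_force: [0.5, -0.1, -0.9]
finger_gap: 42.1
finger_force: 4.0
clock: 13.0
eef_pos: [402.9, -258.5, 12.1]
eef_rot: [-3.142, 0.0, -3.119]
wrist_force: [0.3, -1.1, -1.5]
finger_gap: 42.2
finger_force: 4.0
[ 402.92 -258.47   12.14] 1.3182021558547459 13.0
[[-42.5  -37.5  -32.5  -27.5  -22.5  -17.5  -12.5   -7.5   -2.5    2.5
    7.5   12.5   17.5   22.5   27.5   32.5   37.5   57.5   62.5   67.5
   72.5 ]
 [  5.94   6.52  34.76  42.46  42.55  42.58  43.1   43.11  43.2   43.18
   43.21  43.14  43.2   43.19  43.17  43.13  42.7   43.97  42.92  42.61
   42.54]]
tail nose-down deg -57.43201520779185 z@0 rel tcp 64.83743322929875
roll 21.020650066149777 tail x -44.84852460928987
```

The scanner is flat again, with its top at 43 mm as at the start. I'll open the fingers, then retreat upwards.

```bash
python3 -m handwheel '0 0 0 0 .6;0 0 0 0 .3;0 0 0 0 0;0 0 0 0 0;0 0 0 0 0;0 0 0 0 0;0 0 0 0 0;0 0 0 0 0;0 0 0 0 0;0 0 0 0 0;0 0 0 0 0;0 0 0 0 0'
python3 -m handwheel '0 0 .2 0 0;0 0 .4 0 0;0 0 .7 0 0;0 0 .8 0 0;0 0 .8 0 0;0 0 .8 0 0;0 0 .8 0 0;0 0 .4 0 0;0 0 0 0 0;0 0 0 0 0;0 0 0 0 0'
python3 - <<'E'
from cell import *
from h import *
p,d=camera("wrist");cv2.imwrite('pics/w3.png',p[:,:,::-1])
i=camera_info("wrist");K,T=i["intrinsics"],i["world_from_camera"]
v,u=np.mgrid[:480,:640];P=(np.stack([(u-K[0,2])/K[0,0]*d,(v-K[1,2])/K[1,1]*d,d],-1)@T[:3,:3].T)+T[:3,3]
R=np.zeros(d.shape,bool);R[165:365,260:370]=1
h=P[R&(P[...,2]>36)&(P[...,2]<50)];print(cv2.minAreaRect(h[:,:2].astype(np.float32)),h[:,0].min(),np.median(h[:,2]))
E
```

```text
clock: 14.05
eef_pos: [402.9, -258.5, 12.2]
eef_rot: [3.142, -0.0, -3.119]
wrist_force: [-0.3, 0.7, -0.3]
finger_gap: 93.8
finger_force: 0.0
clock: 14.97
eef_pos: [402.5, -258.2, 207.4]
eef_rot: [3.141, -0.001, -3.119]
wrist_force: [0.2, 0.2, -0.0]
finger_gap: 94.0
finger_force: 0.0
((456.1881408691406, -257.1163635253906), (176.23980712890625, 59.923065185546875), 1.305261492729187) 367.94849804211344 42.25573782599071
```

View pics/w3.png

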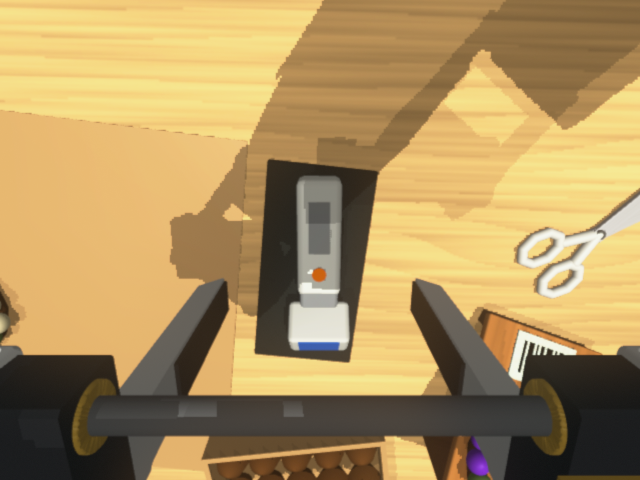

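The scanner lies flat, wholly on its pad (handle at columns 297–342), almost exactly where it started, and the gripper is clear of it.

```bash
python3 -c "from cell import sign_off;print(sign_off())"
```

```text
the job is handed in; nothing more can be done
None
```

I held the scanner on the purple tag for over two seconds (by my measurements about 3 mm off its middle and tipped about 20°), then laid it flat on its pad, released it and handed the job in at about 15 s; no verdict came back.

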